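Lock a specimen in the inspection fixture and hold the loupe in focus over it

ROBOT

A 7-joint arm with a two-finger parallel gripper is mounted at the origin on the work surface; the furniture and walls round the work are solid. World frame = base frame: x ahead of the robot, y to its left, z up, the work surface at z = 0. Lengths are in m, angles in degrees, forces in N, time in s.
With the tool pointing down it reaches from about 0.4 to 0.85 m from the base axis. Payload 10.4 kg.
Tool frame: the origin (TCP) lies at the very end of the fingers, on their centre line; the grasp point (between the pads) lies 19 mm behind it; z points along the fingers, y is the line along which they close (so a half turn about z gives the same grasp; the last joint's range is limited). The gripper opens to 87 mm and grips with 3 to 60 N. Pads are 19 mm wide; open, the fingers measure 117 mm over their backs; the gripper's body (75 mm by 190 mm) begins 51 mm behind the grasp point.
Start: joints at [-71.654, 19.034, -3.707, 83.658, 1.238, 77.344, -5.071], TCP at [0.21, 0.589, 0.223] pointing down, gripper open.
Joint ranges: [-148.97, 148.97], [-28.65, 121.19], [-84.17, 76.75], [9.2, 138.47], [-72.65, 252.65], [3.7, 117.97], [-149.18, 149.18]. Speed limits (degrees/s): [127.2, 127.2, 159.86, 159.86, 180, 180, 180].

INTERFACE

Orientations are given as a 3x3 rotation matrix whose columns are the frame's x, y, z axes.
In Python, from rig import robot gives the robot as it stands. The module is installed in compiled form; this text tells all that it offers. Calls block until the motion is done:
- robot.move_pose(position, orientation): joint-space move of the TCP to a pose.
- robot.move_linear(position, speed=0.15, rot=None, max_force=None): straight line of the TCP; rot=None keeps the orientation; speed is the mean speed in m/s. With max_force (N) it stops when the force on the tool has changed by that much, and returns True; else False.
- robot.goto_joints(angles): joint-space move.
- robot.release() and robot.clamp(): open the fingers fully, or close them until they stop; the grip force is fixed at half the most.
- robot.hold(seconds).
- robot.inverse_kinematics(position, orientation): joint angles nearest the present ones, or None.
- robot.get_state(): the state.
- robot.read_camera(name): name is "scene" or "top"; returns a dict with "img" (384x512x3 uint8, red, green, blue), "depth" (384x512 float32, m along the optical axis (not along the pixel's ray), 0 where there is no reading), "fx", "fy", "cx", "cy" (pixels), "dist" ([k1, k2, p1, p2, k3] as OpenCV has them; the pictures are not rectified), "R" (3x3) and "t" (3): a world point X has camera coordinates R X + t. Camera axes: x right, y down, z forward; pixel columns grow to the right and rows downward; lengths in m; the calibration is good to about 2 mm. A picture is of the moment at which its call begins.
A pose or a line that the arm cannot do raises robot.PlanningError and nothing moves.
- robot.hand_in(): hands the job in; it is judged then, once.
The state is a dict: "time": time; "joint_pos": joint angles; "qd": joint speeds; "joint_efforts": joint torques, N m; "eef_pos": TCP position; "orientation": TCP orientation; "wrist_force": force on the tool from outside, world axes, zero at the start; "torque": the same for the moment, N m; "gripper_width": finger opening in m; "grip_force": force on a finger pad.
Only numpy, scipy, OpenCV 4.12 (cv2) and the standard library are available. Lean on these libraries where they do the work, as an engineer would, in place of code of your own. Each camera call takes 0.05 s, during which the arm holds its last target. There are 200 camera calls.

TASK

Set the black mounted specimen down into the fixture's rectangular pocket until it sits fully home, let go of it and swing the locking lever fully shut across it. Then pick up the loupe and hold it level and still with its lens centred over the specimen, the middle of the lens at the height of the pointer on the focus post and touching neither fixture nor specimen; finish while still holding it there. Leave the pointer's height setting and the other things on the table as they are.

Things in the scene. Friction and masses are not known exactly. Their poses are not given: they have to be found in the camera images.
- specimen: Loose black moulded resin block, 40 (x) x 26 (y) x 36 (z) mm, about 0.09 kg, with a small bright round metal face (19 mm across) in the middle of its top. It stands upright on the table. Origin: centre of its underside, z up. Either way round fits the pocket.
- specimen_face (a point): Centre of the specimen's top face (the bright round metal), 36 mm above its underside.
- fixture: Fixed inspection fixture: aluminium base plate 8 mm thick (x -45 to +105, y -85 to +65 mm in its frame), dark pocket block 62 (x) x 48 (y) mm with its top 18 mm above the table, lever pivot, and an upright 10 mm post, 180 mm tall, at x +85, y -60 mm. Origin: on the table below the pocket's centre, z up; x, y along the pocket's long and short sides, +x is its back (away from the robot).
- pocket_floor (a point): Centre of the pocket's floor, 8 mm above the table. The pocket is 44 (x) x 30 (y) mm and 10 mm deep, bevelled 3 mm at the mouth, axes as the fixture's. The seated specimen stands 26 mm proud of the pocket block, its top 44 mm above the table.
- lock_lever (a joint): Lever angle about its upright pivot, rad: 0 = fully shut (at its stop, bar along the fixture's +y, over the specimen's strip 11 to 23 mm behind the pocket's centre, 2 mm above a seated specimen); grows counter-clockwise from above as it opens, to 1.9 (bar towards -x). Starts open at 1.45 to 1.85, stays where left, moves with under 1 N at the knob. A specimen not fully home blocks it.
- lever_knob (a point): Top of the lever's knob: an upright black round pin, 14 mm across, standing 30 mm up from the lever bar at 105 mm from the pivot; its top is 84 mm and the bar's top 54 mm above the table. It goes round with the lever.
- lever_pivot (a point): Lever's pivot axis, at x +17, y -60 mm in the fixture's frame, 46 mm above the table (height of the bar's underside). The bar is 12 mm wide and 8 mm thick.
- focus_mark (a point): Tip of the flat pointer that sticks out from the collar on the focus post towards the pocket, about 71 mm from the pocket's centre seen from above. Its height is the focal height for the middle of the lens: 118 to 160 mm above the table, set differently each time. The collar holds by friction (5 N).
- loupe: Loose loupe (reading lens), about 0.08 kg, lying flat and level on the table: a dark round rim 58 mm across and 22 mm high with a glass lens, and a straight black handle along its own -x. Origin: centre of the rim's underside, z up (upright to the lens).
- loupe_lens (a point): Middle of the lens, 11 mm above the rim's underside, on the rim's axis.
- loupe_grip (a point): Middle of the loupe's handle, 70 mm from the lens's axis along the loupe's -x and 12 mm above its underside. The handle is a bar 16 mm wide (y), 16 mm high (4 to 20 mm above the table) and reaches from 34 to 114 mm from the lens's axis; its flat sides face the loupe's +y and -y.
- insert_a: Bystander: brass die insert, 28 mm across and 26 mm high, stepped round. Origin under its centre.
- spool: Bystander: spool, 67 mm across and 45 mm high. Origin under its centre.
- hex_key: Bystander: black hex key, 39 x 117 x 9 mm, lying flat. Origin under its centre.

How it is judged:
By the outcome, as a careful person would: the job done as asked, in the order asked, and still so for the second after the job is handed in, while the arm keeps its last pose, push and grip.
It also fails if it takes over 72 s, if anything falls off the work surface, if the arm or the gripper's body presses on something with over 40 N, if the wrist force passes 120 N, or if a joint passes its speed limit or range.

## Working session

There is one attempt and no reset: what is moved stays moved. The work goes in short steps, each a Python script; the robot and the scene stay as the last script left them, time stands still between calls to the robot, and variables do not carry over. Pictures are saved under pics/ and viewed, at most 10 in all, crops included, and the job is handed in when it is done.

```bash
mkdir -p pics; cat > h.py <<'E'
import numpy as np, cv2
from rig import robot
def cam(n):
    c=robot.read_camera(n); c['K']=np.array([[c['fx'],0,c['cx']],[0,c['fy'],c['cy']],[0,0,1.]]); c['R']=np.array(c['R']); c['t']=np.array(c['t']); c['dist']=np.array(c['dist'],float); return c
def save(c,n): cv2.imwrite('pics/'+n, c['img'][:,:,::-1])
def cloud(c):
    v,u=np.mgrid[0:384,0:512]; p=np.stack([u,v],-1).reshape(-1,1,2).astype(float)
    n=cv2.undistortPoints(p,c['K'],c['dist']).reshape(384,512,2)
    d=c['depth'][...,None]; P=np.concatenate([n*d,d],-1)
    W=(P-c['t'])@c['R']; W[c['depth']<=0]=np.nan; return W
def onplane(c,uv,z):
    n=cv2.undistortPoints(np.array(uv,float).reshape(-1,1,2),c['K'],c['dist']).reshape(-1,2)
    r=np.c_[n,np.ones(len(n))]@c['R']; o=-c['R'].T@c['t']
    return o+r*((z-o[2])/r[:,2])[:,None]
def proj(c,X):
    return cv2.projectPoints(np.atleast_2d(np.array(X,float)),cv2.Rodrigues(c['R'])[0],c['t'],c['K'],c['dist'])[0].reshape(-1,2)
def down(a): # tool down, finger line (y) at angle a deg in world
    a=np.radians(a); y=np.array([np.cos(a),np.sin(a),0]); z=np.array([0,0,-1.]); return np.c_[np.cross(y,z),y,z]
E
python3 - <<'E'
from h import *
import pickle
for n in('scene','top'):
    c=cam(n); pickle.dump(c,open(n+'.pkl','wb'))
    cv2.imwrite(f'pics/{n}0.png',cv2.resize(c['img'][:,:,::-1],(800,600),interpolation=cv2.INTER_CUBIC))
    print(n,-c['R'].T@c['t'],c['R'][2],c['fx'])
s=robot.get_state(); print(s['time'],s['orientation'],s['gripper_width'])
E
```

```text
scene [ 0.10428062 -0.50163409  0.71476818] [ 0.46268133  0.53874384 -0.70404621] 356.5636978741871
top [ 0.29728046 -0.05575457  1.19634777] [ 0.19388948 -0.00590577 -0.9810056 ] 424.253861272677
0.1 [[-9.41836122e-01  3.36072279e-01 -3.76807811e-04]
 [ 3.36072486e-01  9.41835342e-01 -1.21367088e-03]
 [-5.29902247e-05 -1.26971381e-03 -9.99999193e-01]] 0.08690220176519456
```

View pics/top0.png

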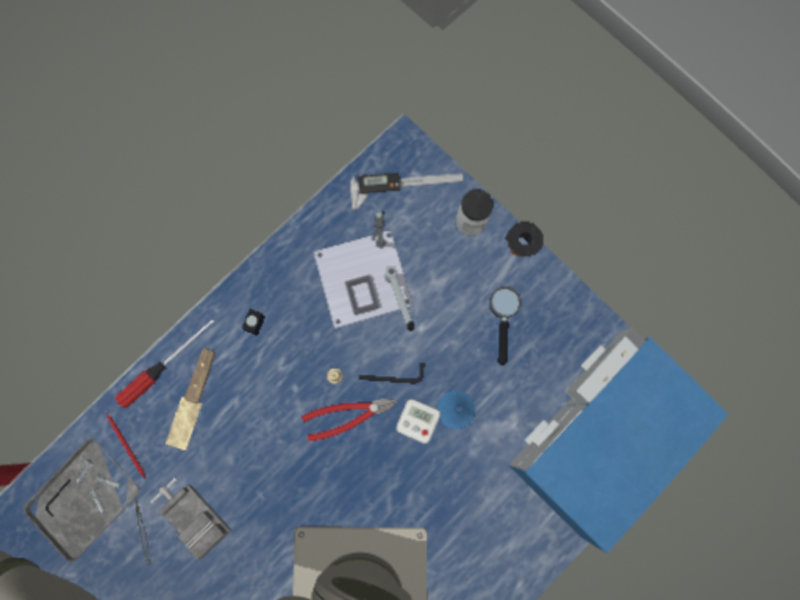

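View pics/scene0.png

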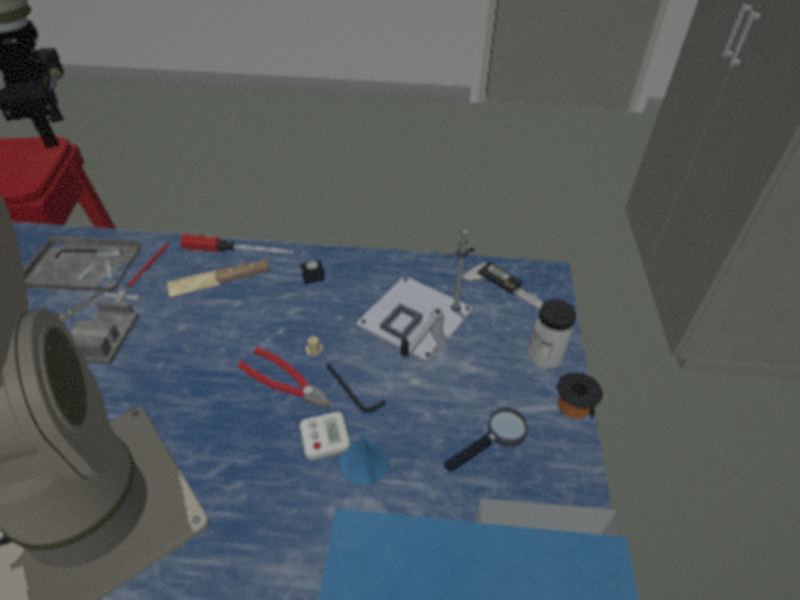

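```bash
python3 - <<'E'
import pickle
from h import *
T=pickle.load(open('top.pkl','rb'));S=pickle.load(open('scene.pkl','rb'))
f=lambda c,x,y,w,h,s,n:cv2.imwrite('pics/'+n,cv2.resize(c['img'][y:y+h,x:x+w,::-1],None,fx=s,fy=s,interpolation=cv2.INTER_CUBIC))
f(T,148,128,132,98,6,'tc.png'); f(S,185,140,130,96,6,'sc.png')
# loupe and specimen from depth
W=cloud(T)
for n,(x0,x1,y0,y1) in dict(spec=(150,175,192,218),loupe=(308,338,178,238)).items():
    w=W[y0:y1,x0:x1].reshape(-1,3); print(n,np.nanpercentile(w[:,2],[5,50,90,98]))
    hi=w[w[:,2]>(0.025 if n=='spec' else .011)]; print(len(hi),hi.mean(0),hi.min(0),hi.max(0))
    if n=='spec': print(cv2.minAreaRect((hi[:,:2]*1000).astype(np.float32)))
E
```

```text
spec [-0.00222183  0.00266818  0.03495744  0.03789737]
144 [0.47305643 0.19538322 0.03426453] [0.45177165 0.17821996 0.02500755] [0.49595541 0.21305067 0.04147478]
((473.6739196777344, 196.71575927734375), (27.706308364868164, 39.982051849365234), 69.94276428222656)
loupe [-0.00124079  0.00325454  0.01827066  0.0223139 ]
442 [ 0.48659624 -0.25658479  0.01701563] [ 0.39957016 -0.28729997  0.01102136] [ 0.54232317 -0.2295292   0.0270874 ]
```

View pics/tc.png

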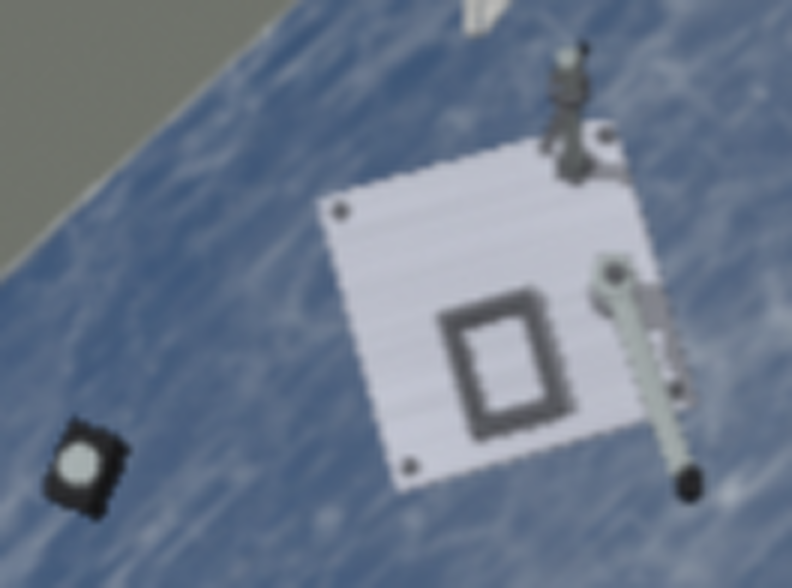

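View pics/sc.png

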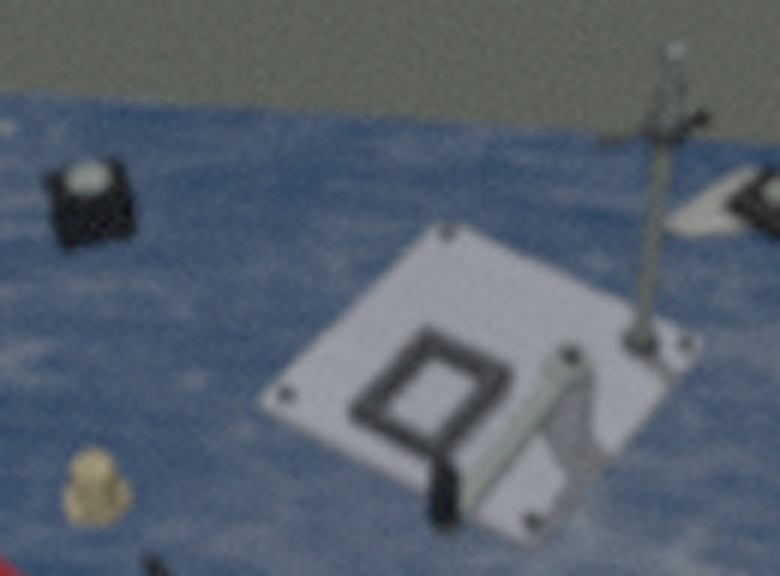

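```bash
cat > fit.py <<'E'
import pickle
from h import *
from scipy.optimize import least_squares
T=pickle.load(open('top.pkl','rb'));S=pickle.load(open('scene.pkl','rb'))
tp=lambda a:np.array([148,128])+(np.array(a,float)+.5)/6-.5
sp=lambda a:np.array([185,140])+(np.array(a,float)+.5)/6-.5
L=[(105,65,8),(105,-85,8),(-45,65,8),(-45,-85,8)]
B=[(31,24,18),(31,-24,18),(-31,-24,18),(-31,24,18)]
tu=tp([(318,200),(612,122),(400,492),(692,405),(438,315),(537,288),(577,410),(477,441)])
su=sp([(440,222),(703,345),(260,403),(540,545),(428,325),(512,376),(435,460),(352,410)])
M=np.array(L+B)/1000.
def W(p,m): c,s=np.cos(p[2]),np.sin(p[2]); return m@np.array([[c,s,0],[-s,c,0],[0,0,1]])+[p[0],p[1],0]
rt=lambda p:(proj(T,W(p,M))-tu).ravel(); rs=lambda p:(proj(S,W(p,M))-su).ravel()
for n,f in(('top',rt),('scene',rs),('both',lambda p:np.r_[rt(p),rs(p)])):
    r=least_squares(f,[.58,-.02,.2],loss='soft_l1',x_scale=[.01,.01,.1]); print(n,r.x[:2],np.degrees(r.x[2]),np.abs(r.fun).max(),r.fun.std())
p=r.x
for h in range(118,161,6):
    m=np.array([[58,-41,h]])/1000; print(h,(proj(T,W(p,m))-[148,128]+.5)*6-.5,(proj(S,W(p,m))-[185,140]+.5)*6-.5)
kn=onplane(T,[tp((688,478))],.084)[0]; pv=W(p,np.array([[.017,-.06,0]]))[0]
d=kn-pv; print('knob',kn,pv,np.hypot(*d[:2]),'lever deg',np.degrees(np.arctan2(d[1],d[0])-p[2])-90)
spc=lambda c,q:onplane(c,[q],.036)[0]
print('spec',spc(T,tp((80,465))),spc(S,sp((90,177))))
tc=onplane(T,tp([(78,418),(131,450),(99,520),(42,492)]),.036); print(tc)
E
python3 fit.py; python3 - <<'E'
import sys; sys.path.insert(0,'.')
import os; os.chdir('.')
import pickle
from h import *
T=pickle.load(open('top.pkl','rb'));S=pickle.load(open('scene.pkl','rb'))
a=cv2.resize(T['img'][176:240,300:350,::-1],None,fx=8,fy=8,interpolation=cv2.INTER_CUBIC)
b=cv2.resize(S['img'][254:306,280:340,::-1],None,fx=6,fy=6,interpolation=cv2.INTER_CUBIC)
o=np.zeros((512,770,3),np.uint8); o[:,:400]=a; o[:312,405:765]=b; cv2.imwrite('pics/lc.png',o)
E
```

```text
top [ 5.25772446e-01 -1.87151130e-04] 16.94432094799682 2.1236961645469137 0.6876615436421685
scene [ 5.25189285e-01 -4.84400829e-04] 16.98557315347546 1.3401430195818875 0.6398870028525444
both [ 5.25547694e-01 -2.64117077e-04] 16.965850442002452 2.153115835658241 0.6671445255531282
118 [[548.66328825 169.49964794]] [[592.07687696 184.44203941]]
124 [[548.28861055 165.85399665]] [[593.01108101 173.71337784]]
130 [[547.91000602 162.16976171]] [[593.95400793 162.88377128]]
136 [[547.52741327 158.44633357]] [[594.90577898 151.95180528]]
142 [[547.14076962 154.68308987]] [[595.86651764 140.91603915]]
148 [[546.75001111 150.87939519]] [[596.83634968 129.7750054 ]]
154 [[546.3550724  147.03460064]] [[597.81540318 118.52720909]]
160 [[545.95588683 143.14804354]] [[598.80380864 107.17112719]]
knob [ 0.46188829 -0.08475415  0.084     ] [ 0.55931593 -0.05269222  0.        ] 0.10256760646332606 lever deg -268.7502762463477
spec [0.47287579 0.19540122 0.036     ] [0.47457798 0.19705498 0.036     ]
[[0.49493928 0.19736164 0.036     ]
 [0.4801109  0.1718602  0.036     ]
 [0.44732209 0.18539105 0.036     ]
 [0.46008994 0.21260406 0.036     ]]
```

View pics/lc.png

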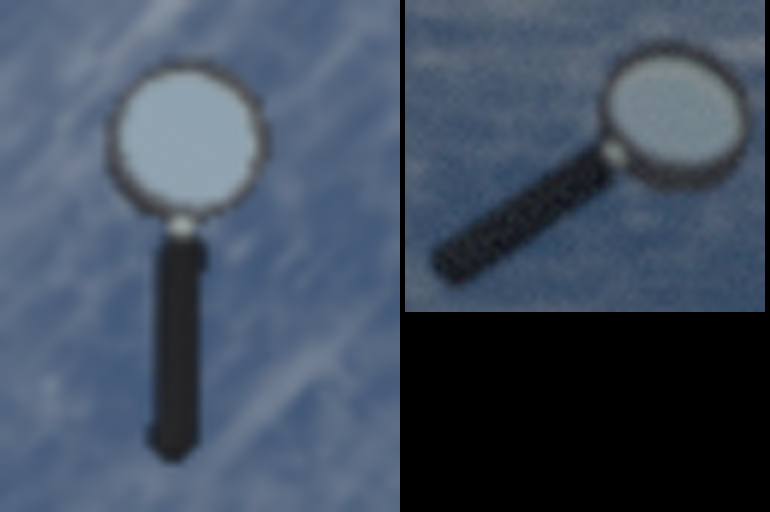

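```bash
python3 - <<'E'
from h import *
import pickle
T=pickle.load(open('top.pkl','rb'));S=pickle.load(open('scene.pkl','rb'))
q=lambda a:np.array([300,176])+(np.array(a,float)+.5)/8-.5
print('loupe lens',onplane(T,[q((187,140))],.018),onplane(S,[np.array([280,254])+(np.array([675-405,107])+.5)/6-.5],.018))
print('handle',onplane(T,q([(182,250),(174,440),(172,460)]),.02))
p=[.4735,.196]
robot.move_pose(p+[.10],down(68)); robot.move_linear(p+[.013],speed=.1)
robot.clamp(); s=robot.get_state(); print(s['gripper_width'],s['eef_pos'])
robot.release(); robot.move_linear(p+[.06],speed=.15)
a=np.radians(68); off=.004
# offset along the short side; sign chosen for final fixture +y
for y in(-22,158):
    print(y,robot.inverse_kinematics(p+[.06],down(y)))
for y in(17,197,-73,107): print(y,robot.inverse_kinematics([.5255,0,.1],down(y)))
print(robot.get_state()['time'])
E
```

```text
loupe lens [[ 0.51322326 -0.25861638  0.018     ]] [[ 0.51418014 -0.25877833  0.018     ]]
handle [[ 0.4735134  -0.25552074  0.02      ]
 [ 0.40661253 -0.25119161  0.02      ]
 [ 0.39964071 -0.25034395  0.02      ]]
0.02565683954118083 [0.47355183 0.19602303 0.01300855]
-22 [-51.62408635  14.88091401  27.07238726 112.19053442  -8.22570957
  54.77727423 -42.56975477]
158 [-30.49585314  14.03174031   3.23426875 111.10672748  -0.95816956
  54.886771   131.19327379]
17 [-31.16030403  13.44932271  29.58097264 108.5136809   -7.62182137
  59.95863918  18.57421243]
197 [ -60.36943876   24.49657741   67.30147626  109.6128725   -25.45828467
   62.85991142 -145.80266348]
-73 [-40.6198886   14.86818228  40.7007661  108.93245742 -11.12245039
  60.15876001 -68.29379734]
107 [-21.30168952  12.7417719   18.32070821 108.03105845  -4.59477393
  59.93349367 105.90266999]
5.575
```

```bash
cat >> h.py <<'E'
F=np.array([.52555,-.00026]); FA=16.97
def fx(x,y,z): # fixture frame mm->world
    a=np.radians(FA); return [F[0]+(x*np.cos(a)-y*np.sin(a))/1000,F[1]+(x*np.sin(a)+y*np.cos(a))/1000,z]
E
python3 - <<'E'
from h import *
a=np.radians(68); p=[.4735+.004*np.cos(a),.196+.004*np.sin(a)]
robot.move_pose(p+[.06],down(-22)); robot.move_linear(p+[.013],speed=.1); robot.clamp()
s=robot.get_state(); print(s['gripper_width'],s['eef_pos'],s['time'])
robot.move_linear(p+[.11]); robot.move_pose(fx(0,4,.11),down(FA))
robot.move_linear(fx(0,4,.045),speed=.1); robot.hold(.2)
s=robot.get_state(); print(s['gripper_width'],s['eef_pos'],s['wrist_force'],s['time'])
for n in('top','scene'):
    c=cam(n); u=proj(c,fx(0,0,.03))[0].astype(int); print(u)
    x,y=u-[32,26]; cv2.imwrite(f'pics/{n}1.png',cv2.resize(c['img'][y:y+52,x:x+64,::-1],None,fx=6,fy=6,interpolation=cv2.INTER_CUBIC))
cv2.imwrite('pics/b1.png',np.hstack([cv2.imread('pics/top1.png'),cv2.imread('pics/scene1.png')]))
E
```

```text
0.03967119992133931 [0.47498134 0.19975004 0.01301749] 8.3917
0.039811365829483594 [0.52481857 0.00364939 0.04560582] [-0.21827231  0.61254296 -0.70702251] 11.2167
[231 187]
[256 201]
```

View pics/b1.png

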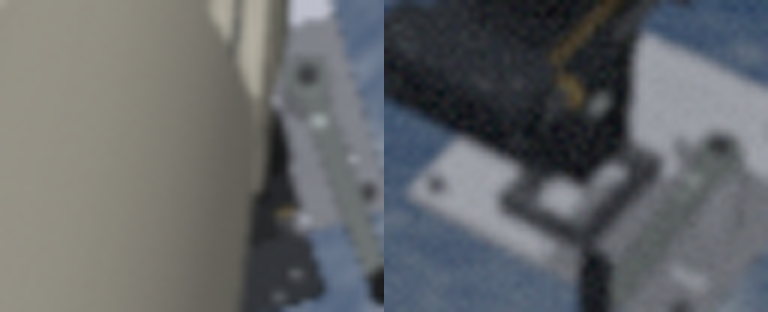

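The scene crop shows the block hanging above the pocket ring, at about (590,190), and the arm hides it from the top camera. I'll lower it with a force guard.

```bash
python3 - <<'E'
from h import *
st=robot.move_linear(fx(0,4,.0190),speed=.02,max_force=8)
s=robot.get_state(); print(st,s['eef_pos'],s['wrist_force'],s['torque'],s['time'])
E
```

```text
True [0.52436127 0.00367932 0.03051855] [-1.724384    0.73844818  5.83722023] [-0.06924669  0.29396287 -0.01231044] 12.1
```

```bash
python3 - <<'E'
from h import *
for dx,dy in((-1.5,0),(-3,0),(-1.5,1.5),(-1.5,-1.5)):
    robot.move_linear(fx(dx,4+dy,.034),speed=.04)
    f0=np.array(robot.get_state()['wrist_force'])
    st=robot.move_linear(fx(dx,4+dy,.0195),speed=.025,max_force=10)
    s=robot.get_state(); print(dx,dy,st,s['eef_pos'],np.round(s['wrist_force']-f0,2),np.round(s['torque'],3),s['time'])
    if s['eef_pos'][2]<.025: break
E
```

```text
-1.5 0 True [0.52321984 0.00322169 0.03051466] [-1.37 -0.07  8.18] [-0.088  0.384  0.007] 12.6667
-3 0 True [0.52170467 0.00277588 0.03042242] [-0.53 -0.13  6.87] [-0.084  0.329 -0.001] 13.2333
-1.5 1.5 True [0.52277129 0.00455662 0.0300876 ] [-1.32  0.5   8.68] [-0.121  0.524 -0.035] 13.8167
-1.5 -1.5 True [0.52330433 0.00186369 0.02998214] [-2.37  0.91  7.19] [-0.007  0.358  0.009] 14.425
```

```bash
python3 - <<'E'
from h import *
for dx,dy in((2,0),(3.5,0)):
    robot.move_linear(fx(dx,4+dy,.034),speed=.04)
    f0=np.array(robot.get_state()['wrist_force'])
    st=robot.move_linear(fx(dx,4+dy,.0195),speed=.025,max_force=12)
    s=robot.get_state(); print(dx,dy,st,s['eef_pos'],np.round(s['wrist_force']-f0,2),np.round(s['torque'],3),s['time'],s['gripper_width'])
    if s['eef_pos'][2]<.025: break
c=cam('scene'); u=proj(c,fx(0,0,.03))[0].astype(int); x,y=u-[40,34]
cv2.imwrite('pics/s2.png',cv2.resize(c['img'][y:y+62,x:x+80,::-1],None,fx=9,fy=9,interpolation=cv2.INTER_CUBIC))
print(x,y)
R=np.array(s['orientation']);print(R[:,2])
E
```

```text
2 0 True [0.52625373 0.00439363 0.02913188] [-0.54  1.47  6.93] [-0.015  0.389 -0.042] 15.0667 0.03993441604225763
3.5 0 True [0.52775377 0.00493977 0.02839653] [-1.49  1.46  4.48] [ 0.01   0.25  -0.002] 15.7083 0.039645246101673456
216 167
[-4.55501352e-03  9.96453124e-04 -9.99989129e-01]
```

View pics/s2.png

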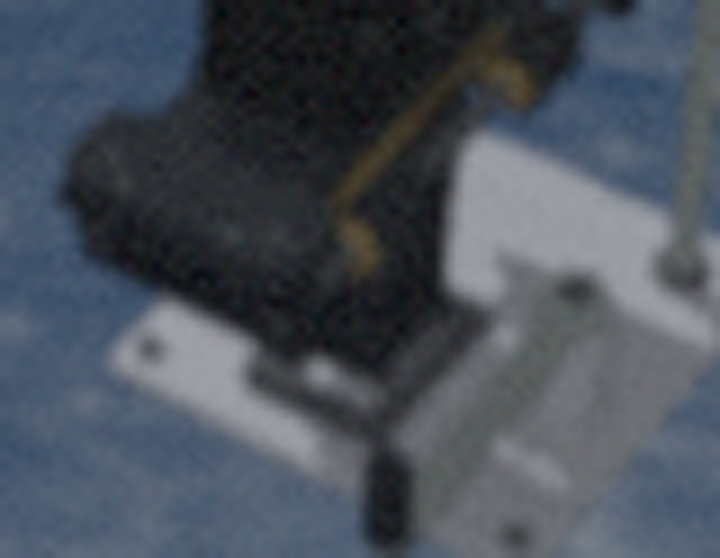

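The crop shows a floor gap on the pocket's front side at (340,380) and none on its −y side. The block therefore needs to go towards +y.

```bash
python3 - <<'E'
from h import *
for dx,dy in((2,2),(0.5,3),(2,4),(3.5,2.5)):
    robot.move_linear(fx(dx,4+dy,.033),speed=.05)
    f0=np.array(robot.get_state()['wrist_force'])
    st=robot.move_linear(fx(dx,4+dy,.0195),speed=.03,max_force=12)
    s=robot.get_state(); print(dx,dy,st,s['eef_pos'],np.round(s['wrist_force']-f0,2),np.round(s['torque'],3),s['time'],s['gripper_width'])
    if s['eef_pos'][2]<.025: break
E
```

```text
2 2 True [0.52545957 0.00596537 0.01977992] [-3.06  1.01  8.18] [ 0.064  0.392 -0.025] 16.4667 0.03963327040832952
```

```bash
python3 - <<'E'
from h import *
import pickle
robot.release(); s=robot.get_state(); print(s['eef_pos'],s['wrist_force'])
robot.move_linear(fx(2,6,.20),speed=.2)
robot.move_pose([.38,-.25,.20],down(17)); robot.clamp()
ims=[]
for n in('top','scene'):
    c=cam(n); pickle.dump(c,open(n+'2.pkl','wb')); u=proj(c,fx(20,-10,.03))[0].astype(int)
    x,y=u-[24,36] ; print(n,x,y); ims.append(cv2.resize(c['img'][y:y+60,x:x+48,::-1],None,fx=8,fy=8,interpolation=cv2.INTER_CUBIC))
    W=cloud(c)
    if n=='top':
        w=W.reshape(-1,3); a=np.radians(FA); d=w[:,:2]-F; l=np.c_[d@[np.cos(a),np.sin(a)],d@[-np.sin(a),np.cos(a)]]
        m=(np.abs(l[:,0])<28)&(np.abs(l[:,1])<22)&(w[:,2]>.036)&(w[:,2]<.055); print(m.sum(),l[m].mean(0),np.percentile(l[m],[2,98],axis=0),np.median(w[m,2])) if 0 else None
        l=l*1000; m=(np.abs(l[:,0])<30)&(np.abs(l[:,1])<24)&(w[:,2]>.034)&(w[:,2]<.06); print(m.sum(),l[m].mean(0),np.percentile(l[m],[2,98],axis=0),np.median(w[m,2]))
cv2.imwrite('pics/b3.png',np.hstack(ims)); print(robot.get_state()['time'])
E
```

```text
[0.52508599 0.00598847 0.01953236] [-0.42490708  0.48882545 -0.99896923]
top 209 143
134 [1.55886391 1.46567449] [[-16.95291148 -11.0098652 ]
 [ 20.86567514  13.62816166]] 0.04312398234420918
scene 239 162
21.3
```

View pics/b3.png

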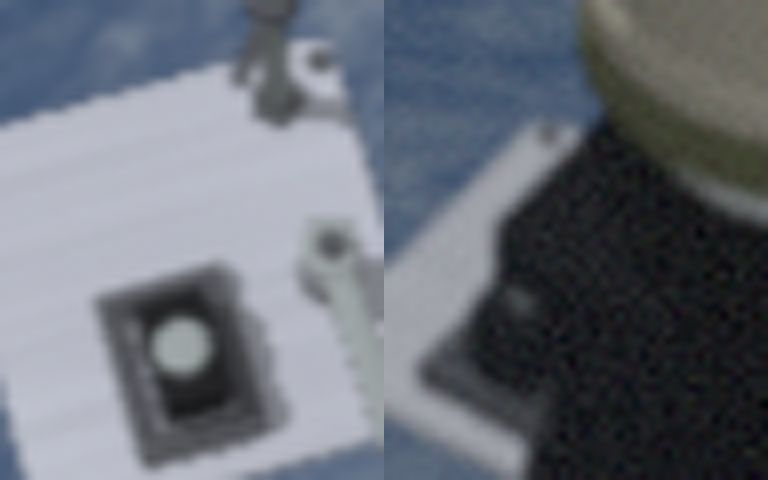

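Top crop: the bright face at (183,345) sits in the ring. The depth median of 43 mm matches the 44 mm expected, so the block is seated. Next I push the lever.

```bash
sed -i 's/^F=.*/F=np.array([.5263,.0020]); FA=16.97/' h.py; python3 - <<'E'
from h import *
def pus(th,back=17.5,z=.062):
    t=np.radians(th); return fx(17-105*np.sin(t)-back*np.cos(t),-60+105*np.cos(t)-back*np.sin(t),z),down(FA-90+th)
p,R=pus(91,40,.12); robot.move_pose(p,R); p,R=pus(91,40); robot.move_linear(p)
for th in(91,78,65,52,39,26,13,4):
    p,R=pus(th); st=robot.move_linear(p,speed=.08,rot=R,max_force=12)
    s=robot.get_state()
    if st: print('stop',th,s['eef_pos'],s['wrist_force']); break
else:
    p,R=pus(-6); st=robot.move_linear(p,speed=.025,rot=R,max_force=6); s=robot.get_state(); print(st,s['wrist_force'],s['time'])
a=np.radians(FA); d=np.array(s['eef_pos'][:2])-F; print('pusher in fixture mm',1000*(d@[np.cos(a),np.sin(a)]),1000*(d@[-np.sin(a),np.cos(a)]))
E
```

```text
True [-1.14241022 -0.07943561  0.58082267] 26.5583
pusher in fixture mm 0.9142238118188395 45.06141138542577
```

```bash
python3 - <<'E'
from h import *
import pickle
st=robot.move_linear(fx(6,45,.062),speed=.02,max_force=10); s=robot.get_state()
a=np.radians(FA); d=np.array(s['eef_pos'][:2])-F; print(st,1000*(d@[np.cos(a),np.sin(a)]),s['wrist_force'])
robot.move_linear(fx(-15,47,.062),speed=.1); robot.move_linear(fx(-15,47,.16),speed=.25)
robot.release(); robot.move_pose([.443,-.2538,.12],down(90-3.7+0)) 
c=cam('top'); pickle.dump(c,open('top3.pkl','wb')); d=cam('scene'); pickle.dump(d,open('scene3.pkl','wb'))
t=c['img'][125:215,200:290,::-1]; u=d['img'][140:240,225:325,::-1]
cv2.imwrite('pics/b4.png',np.hstack([cv2.resize(t,(400,400),interpolation=2),cv2.resize(u,(400,400),interpolation=2)]))
print(robot.get_state()['time'],robot.get_state()['eef_pos'])
E
```

```text
True 0.8225316838187717 [-0.66659253  0.65893612  0.18128658]
32.1667 [ 0.4431093  -0.2536198   0.11999373]
```

View pics/b4.png

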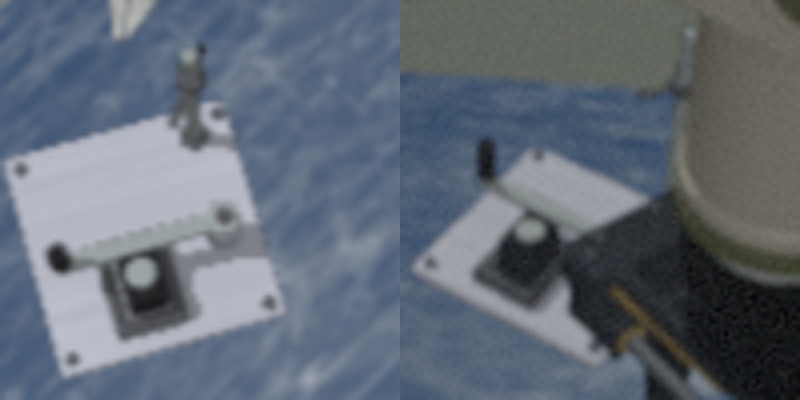

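```bash
python3 - <<'E'
from h import *
import pickle
T=pickle.load(open('top3.pkl','rb'));T0=pickle.load(open('top.pkl','rb'));S0=pickle.load(open('scene.pkl','rb'))
q=lambda x,y:np.array([200,125])+(np.array([x,y])+.5)*.225-.5
k=onplane(T,[q(60,257)],.080)[0];v=onplane(T,[q(225,214)],.056)[0];d=k-v
print('lever deg',np.degrees(np.arctan2(d[1],d[0]))-90-FA,np.hypot(*d[:2]))
print('face top',onplane(T,[q(141,270)],.044))
# post predictions with image-fit fixture
o=np.array([.52555,-.00026]); a=np.radians(FA); R=np.array([[np.cos(a),-np.sin(a)],[np.sin(a),np.cos(a)]])
for xy,z in(((85,-60),8),((85,-60),180),((85,-60),140),((85,-60),146),((58,-41),140),((58,-41),146)):
    X=np.r_[o+R@(np.array(xy)/1000),z/1000]
    print(xy,z,(proj(T0,X)[0]-[148,128]+.5)*6-.5,(proj(S0,X)[0]-[185,140]+.5)*6-.5)
g=[.4438,-.2540]; Rg=down(86.3)
robot.move_linear(g+[.05],rot=Rg,speed=.2); st=robot.move_linear(g+[.005],speed=.06,max_force=6)
robot.clamp(); s=robot.get_state(); print(st,s['eef_pos'],s['gripper_width'],s['time'])
robot.move_linear(g+[s['eef_pos'][2]+.13],speed=.15)
robot.move_pose(fx(-70,0,s['eef_pos'][2]+.143-.011),down(90+FA)); robot.hold(.3)
s2=robot.get_state(); print(s2['eef_pos'],s2['time'],s2['gripper_width'])
c=cam('top');d=cam('scene'); pickle.dump(c,open('top4.pkl','wb')); pickle.dump(d,open('scene4.pkl','wb'))
for n,c in(('t',c),('s',d)): print(n,proj(c,fx(0,0,.143)))
u=S0['img'][143:173,275:313,::-1]; t=T0['img'][132:162,228:258,::-1]
c,d=[pickle.load(open(n+'4.pkl','rb')) for n in('top','scene')]
x,y=proj(d,fx(0,0,.143))[0].astype(int)-[32,22]; e=d['img'][y:y+40,x:x+64,::-1]; print('e',x,y)
x,y=proj(c,fx(0,0,.143))[0].astype(int)-[20,20]; f=c['img'][y:y+40,x:x+40,::-1]; print('f',x,y)
r=lambda i,w,h:cv2.resize(i,(w,h),interpolation=cv2.INTER_CUBIC)
cv2.imwrite('pics/b5.png',np.vstack([np.hstack([r(u,380,300),r(t,300,300)]),np.hstack([r(e,480,300),r(f,300,300)])[:,:680] if 0 else np.hstack([r(e,400,250),r(f,280,250)])]))
E
```

```text
lever deg 1.3314939515768032 0.10487277909887098
face top [[ 5.28474069e-01 -3.92830154e-05  4.40000000e-02]]
(85, -60) 8 [576.98242537 167.27023541] [641.55237682 346.86430359]
(85, -60) 180 [570.25043454  57.75114036] [676.14811989  51.17566248]
(85, -60) 140 [571.9958997   86.18487999] [667.27900975 127.04110846]
(85, -60) 146 [571.74185807  82.04817765] [668.57417773 115.96502497]
(58, -41) 140 [547.24929231 155.9330385 ] [595.5376427  144.59144402]
(58, -41) 146 [546.8598011  152.14285424] [596.50438577 133.48567748]
False [ 0.44378252 -0.25401087  0.00498337] 0.015520795332767371 34.7083
[ 0.45939131 -0.01944065  0.13695046] 36.9583 0.015978568016454305
t [[228.76342282 178.51943471]]
s [[256.91950109 168.61098977]]
e 224 146
f 208 158
```

View pics/b5.png

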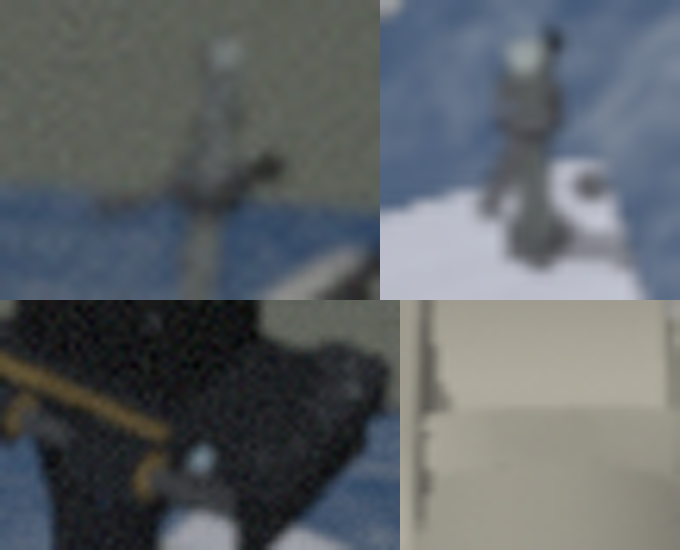

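```bash
cat > fit2.py <<'E'
import io,contextlib
with contextlib.redirect_stdout(io.StringIO()): from fit import *
F0=np.array([.5263,.0020])
# bright face centroid by image code
c3=pickle.load(open('top3.pkl','rb'))
def face(c,x,y,r=5):
    g=c['img'][y-r:y+r+1,x-r:x+r+1].astype(float).mean(2); w=np.clip(g-90,0,None); v,u=np.mgrid[y-r:y+r+1,x-r:x+r+1]; return [(u*w).sum()/w.sum(),(v*w).sum()/w.sum()]
f0=face(T,*tp((80,465)).round().astype(int)); f3=face(c3,231,185,4); s0=face(S,*sp((90,177)).round().astype(int))
print('face table top/scene',onplane(T,[f0],.036),onplane(S,[s0],.036),'seated top',onplane(c3,[f3],.044))
X=np.vstack([M,[[.085,-.06,.008],[.085,-.06,.18]]])
tu2=np.vstack([tu,tp([(575,170),(566,55)])]); su2=np.vstack([su,sp([(642,345),(675,48)])])
tt=tp((543,151)); st=sp((600,142))
def pc(c,d,X): 
    R=cv2.Rodrigues(d[:3])[0]@c['R']; o=-c['R'].T@c['t']+d[3:]
    return cv2.projectPoints(X,cv2.Rodrigues(R)[0],-R@o,c['K'],c['dist'])[0].reshape(-1,2)
def res(p):
    dT,dS=p[3:9],p[9:15]; tip=W(p,np.array([[p[15],p[16],p[17]]]))
    pr=[(p[:2]-F0)/.0008,(p[15:17]-[.058,-.041])/.0015]
    for d in(dT,dS): pr+=[d[:3]/.003,d[3:]/.002]
    return np.r_[((pc(T,dT,X)-tu2)/.4).ravel(),((pc(S,dS,X)-su2)/.4).ravel(),(pc(T,dT,tip)-tt).ravel()/.5,(pc(S,dS,tip)-st).ravel()/.5,*pr]
p0=np.r_[F0,.296,np.zeros(12),.058,-.041,.142]
r=least_squares(res,p0,x_scale=np.r_[.01,.01,.1,np.full(12,.002),.01,.01,.01],loss='soft_l1')
C=np.linalg.inv(r.jac.T@r.jac); print(r.x[:2],np.degrees(r.x[2]),'tip',r.x[15:]*1000,'sd h',1000*C[17,17]**.5,'cost',r.cost)
print('dT',r.x[3:9],'dS',r.x[9:15])
E
python3 fit2.py
```

```text
face table top/scene [[0.47383774 0.1968059  0.036     ]] [[0.47428929 0.19833465 0.036     ]] seated top [[0.52879179 0.00158776 0.044     ]]
[0.52579602 0.00195509] 0.3236438899812829 tip [-413.79364589  -41.14991019  103.12393765] sd h 3.0307522526083694 cost 1097.749123702459
dT [ 0.44541021 -0.05059541 -0.23348357 -0.00235532 -0.00129886  0.00233183] dS [ 6.36750148e-03 -1.12469619e-03 -2.04618145e-01 -5.15012427e-01
 -9.48970836e-04 -4.32787534e-04]
```

```bash
sed -i "s/,loss='soft_l1')$/)/" fit2.py; python3 fit2.py
```

```text
face table top/scene [[0.47383774 0.1968059  0.036     ]] [[0.47428929 0.19833465 0.036     ]] seated top [[0.52879179 0.00158776 0.044     ]]
[0.47291483 0.00560926] -148.6137181056353 tip [ 211.57383563 -149.63120801  -35.71392805] sd h 3.239096298270054 cost 43337.09107589825
dT [ 0.30918795 -0.006244   -0.0708107  -0.15294975 -0.00896405  0.04471914] dS [ 0.1850447   0.23206958 -0.11403555 -0.23362007  0.00526726  0.01556297]
```

```bash
python3 - <<'E'
s=open('fit2.py').read()
s=s.replace("return cv2.projectPoints(X,cv2.Rodrigues(R)[0],-R@o,c['K']","return cv2.projectPoints((X-o)@R.T,np.zeros(3),np.zeros(3),c['K']").replace("R=cv2.Rodrigues(d[:3])[0]@c['R']","R=Rotation.from_rotvec(d[:3]).as_matrix()@c['R']").replace("import io,","from scipy.spatial.transform import Rotation\nimport io,")
open('fit2.py','w').write(s)
E
python3 fit2.py
```

```text
face table top/scene [[0.47383774 0.1968059  0.036     ]] [[0.47428929 0.19833465 0.036     ]] seated top [[0.52879179 0.00158776 0.044     ]]
[0.47291483 0.00560926] -148.6137183372698 tip [ 211.57383538 -149.63120846  -35.71393304] sd h 3.2390963949103817 cost 43337.0910759276
dT [ 0.30918795 -0.006244   -0.07081069 -0.15294975 -0.00896405  0.04471915] dS [ 0.18504471  0.23206958 -0.11403555 -0.23362007  0.00526726  0.01556297]
```

```bash
cat >> fit2.py <<'E'
z=np.zeros(6); print(np.round(pc(T,z,X)-tu2,1).tolist()); print(np.round(pc(T,z,W(p0,X))-tu2,1).tolist())
E
python3 fit2.py | tail -2
```

```text
[[5.3, 180.1], [11.7, 193.6], [-9.1, 187.6], [-1.9, 202.7], [-0.2, 189.7], [1.3, 194.4], [-5.6, 197.5], [-6.9, 192.2], [8.5, 193.0], [10.2, 225.7]]
[[-1.0, -0.2], [-0.3, -1.4], [-0.7, 0.4], [1.4, 0.0], [-0.7, -0.1], [-1.0, -0.3], [-1.5, -0.0], [-1.2, -0.4], [-0.4, -0.7], [-0.2, 0.2]]
```

```bash
sed -i 's/pc(T,dT,X)/pc(T,dT,W(p,X))/; s/pc(S,dS,X)/pc(S,dS,W(p,X))/; $d' fit2.py; cat >> fit2.py <<'E'
x=r.x; dT,dS=x[3:9],x[9:15]
def back(c,d,uv,z):
    f=lambda q:(pc(c,d,np.array([[q[0],q[1],z]]))-uv).ravel(); return least_squares(f,[.5,0],x_scale=.01).x
q=lambda a:np.array([300,176])+(np.array(a,float)+.5)/8-.5
print('lens',back(T,dT,q((187,140)),.018),back(S,dS,np.array([280,254])+(np.array([270,107])+.5)/6-.5,.018))
print('seated face',back(c3,dT,f3,.044),'table',back(T,dT,f0,.036),back(S,dS,s0,.036))
for e in(-.001,.001): 
  pass
E
python3 fit2.py
```

```text
face table top/scene [[0.47383774 0.1968059  0.036     ]] [[0.47428929 0.19833465 0.036     ]] seated top [[0.52879179 0.00158776 0.044     ]]
[0.52659995 0.00206946] 17.080909529787686 tip [ 59.35981188 -41.4131008  141.15365684] sd h 2.0152018896286834 cost 45.63982249534395
dT [-1.19195746e-03  1.31145998e-03  5.39622660e-04 -9.52406479e-04
 -3.78360459e-05  2.23434163e-03] dS [-0.00186213  0.00023711 -0.00031576 -0.0009223  -0.00039629  0.00097454]
lens [ 0.51423647 -0.25746649] [ 0.51491023 -0.25739624]
seated face [0.52967365 0.0032349 ] table [0.47447397 0.1988883 ] [0.47533944 0.20164391]
```

```bash
cat >> fit2.py <<'E'
c2=pickle.load(open('top2.pkl','rb')); g=face(c2,231,186,4); print('c2 face',g,onplane(c2,[g],.044),back(c2,dT,np.array(g),.044))
E
python3 fit2.py|tail -1; python3 - <<'E'
from h import *
s=robot.get_state(); print(s['eef_pos'],s['orientation'],s['gripper_width'],s['grip_force'],s['wrist_force'],s['torque'])
E
```

```text
c2 face [np.float64(231.0354062641852), np.float64(185.87063095778484)] [[0.52703287 0.00077502 0.044     ]] [0.52791084 0.00241879]
[ 0.45938069 -0.01897387  0.13698106] [[-9.56780445e-01 -2.90811243e-01 -1.91454830e-05]
 [-2.90811237e-01  9.56780436e-01 -1.46190104e-04]
 [ 6.08317495e-05 -1.34304111e-04 -9.99999989e-01]] 0.015711234362920334 29.995288252830505 [-0.12364784 -0.10370755 -0.73746097] [-0.02151029  0.02496547 -0.01771123]
```

```bash
python3 - <<'E'
from h import *
t=[.4596,-.0188,.1355]
robot.move_linear([.4596,-.0188,.19],speed=.15); P=np.array([.46,-.06,.20]); robot.move_pose(P,down(40)); robot.hold(.3)
c=cam('scene'); s=robot.get_state(); P=np.array(s['eef_pos'])
a=np.radians(-50); e=np.array([np.cos(a),np.sin(a)]); n=np.array([-e[1],e[0]])
w=cloud(c).reshape(-1,3); l=np.c_[(w[:,:2]-P[:2])@e,(w[:,:2]-P[:2])@n,w[:,2]-P[2]]*1000
m=(l[:,0]>38)&(l[:,0]<105)&(np.abs(l[:,1])<35)&(np.abs(l[:,2]-6)<25); l=l[m]; print(len(l))
for lo in range(38,105,8):
    k=l[(l[:,0]>=lo)&(l[:,0]<lo+8)]
    if len(k): print(lo,len(k),np.percentile(k[:,2],[10,50,90]).round(1),np.percentile(k[:,1],[2,98]).round(1))
print('ext',np.percentile(l[:,0],[1,99]),s['time'])
E
```

```text
595
38 34 [ 5.3 14.7 18.7] [-14.4  13.4]
46 78 [ 4.6 10.  18.2] [-22.9  19. ]
54 90 [ 4.3  9.5 17.1] [-27.2  25. ]
62 97 [ 4.   9.5 17.4] [-29.5  26. ]
70 97 [ 4.6  9.5 17. ] [-29.4  27. ]
78 91 [ 3.2  9.9 17.4] [-26.9  24. ]
86 76 [ 2.6 10.7 18.1] [-23.2  18.7]
94 32 [ 1.1 15.2 18.7] [-15.4   9.8]
ext [42.16659567 97.86967515] 38.9167
```

```bash
python3 - <<'E'
from h import *
robot.move_pose([.4597,-.0188,.19],down(90+FA)); robot.move_linear([.4597,-.0188,.1355],speed=.08); robot.hold(1.0)
s=robot.get_state(); print(s['eef_pos'],s['time'],s['grip_force'],np.abs(s['qd']).max())
print(robot.hand_in())
E
```

```text
[ 0.45970135 -0.01880086  0.1354919 ] 41.7583 29.995231926441193 0.08077173595056386
the job is handed in; nothing more can be done
None
```

I handed the job in at 41.8 s: the specimen is seated and released, the lever is at its stop, and the loupe is held level over the specimen with its lens at 141.5 mm. The pointer height came from the images and is good to about 2 mm. The verdict was not shown to me.

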